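# Clamp a pony shoe in the bench vice with its cam lock

### The arm

A 6-joint arm with a two-finger parallel gripper is mounted at the origin on the work surface. World frame = base frame: x ahead of the robot, y to its left, z up, the work surface at z = 0. Lengths are in m, angles in rad, forces in N, time in s.
With the tool pointing down it reaches from about 0.35 to 0.85 m from the base axis. Payload 8.1 kg.
Tool frame: the origin (TCP) lies where the fingers leave the gripper's body, on its centre line; the fingertips stand 84 mm ahead of it and the grasp point (between the pads) lies 65 mm ahead of it; z points along the fingers, y is the line along which they close (so a half turn about z gives the same grasp; the last joint's range is limited). The gripper opens to 93 mm and grips with 3 to 60 N. Pads are 15 mm wide; open, the fingers measure 128 mm over their backs; the gripper's body (75 mm by 188 mm) begins 65 mm behind the grasp point.
Start: joints at [-1.244, 0.13, 1.488, -0, 1.523, -0.085], TCP at [0.24, -0.55, 0.303] pointing down, gripper open.
Joint ranges: [-2.96, 2.96], [-0.89, 2.26], [0.02, 2.5], [-1.34, 4.48], [0, 2.73], [-2.66, 2.66]. Speed limits (rad/s): [2.39, 2.39, 2.79, 3.14, 3.14, 3.14].

### API

Orientations are given as a rotation vector (axis times angle).
In Python, from plant import robot gives the robot as it stands.
- The arm moves only by the shell command python3 -m jog 'ROWS' [FORCE]. ROWS is text: rows parted by semicolons, each of 5 numbers parted by spaces: the opening, from 0 (shut) to 1 (fully open), then the shift along the tool's x, y, z in m, then the turn about the tool's z in degrees. A call has 1 to 10 rows; each row shifts and turns the commanded pose from where the row before left it, along the tool's axes as they then stand; what a row does not reach is not made up. A row lasts 1/12 s, in which the tool goes at most 41.7 mm and 7.16 degrees, less where a joint would pass 70% of its speed; a pose out of reach is approached as far as the arm can. A call with a gripper value outside its range is refused whole. The fingers move at their own pace and stop on an object; FORCE is the grip in N (left out, the last holds). Time passes only in rows, so rows that do not move let the fingers close. It gives the time, the measured TCP pose, the force, the opening and the grip force at its end, in the units of the state.
- robot.read_state(): the state, without advancing time (a new reading comes with each control period).
- robot.read_camera(name): name is "scene" or "top" or "wrist"; returns a dict with "color" (400x640x3 uint8, red, green, blue), "intrinsics" (3x3 intrinsics, pixels), "pose" (4x4, takes a point from camera to world coordinates); the wrist camera has in their place "tool_from_camera" (4x4, takes a point from camera to tool coordinates, whose origin is the TCP and whose axes are the flange's). Camera axes: x right, y down, z forward; pixel columns grow to the right and rows downward; lengths in m; the calibration is good to about 2 mm. The wrist camera is an equidistant fisheye: a pixel r from the principal point sees the ray r / f radians off the axis. A picture is of the moment at which its call begins: read the wrist's pose just before it. There is no depth.
- robot.close_job(): hands the job in; it is judged then, once.
The state is a dict: "t": time; "q": joint angles; "dq": joint speeds; "joint_torque": joint torques, N m; "tool_pos": TCP position; "orientation": TCP orientation; "force": force on the tool from outside, world axes, zero at the start; "wrist_torque": the same for the moment, N m; "opening": finger opening in m; "gripper_force": force on a finger pad.
Only numpy, scipy, OpenCV 4.12 (cv2) and the standard library are available. Lean on these libraries where they do the work, as an engineer would, in place of code of your own. Each camera call takes 0.05 s, during which the arm holds its last target. There are 200 camera calls.

### The job

Clamp the upright pony shoe in the rail vice: fetch the loose beech jaw from its cradle, drape it over the iron rail with its bolt reaching through the shoe and the bolt's pin standing in the open mouth of the cam hook, and let go of it. Then turn the cam half a turn clockwise to its stop, so that its hook draws the jaw up tight on the shoe, and leave it locked. Leave the other things on the bench where they lie.

Things in the scene. Friction and masses are not known exactly. Their poses are not given: they have to be found in the camera images.
- vice: Fixed rail vice on an oak base 270 x 100 x 10 mm (x -80 to +190); position and yaw vary. Origin on the bench, under where the middle of the jaw's upright block belongs; z up, +x along the rail towards the cam. Along +x come rail, upright rusty pony shoe, two iron posts with rubber cushions, and the cam at x +128 mm.
- seat (a point): Fixed on the vice, axes as the vice, 16 mm above the bench: where the jaw's origin is (same axes) when the jaw rests on the rail with its pin in the middle of the open cam mouth. There its face is 9 mm short of the shoe and the pin is 40 mm from the cam axis; the pin may stand up to 3 mm nearer or farther.
- rail_top (a point): Middle of the iron rail's top face, 50 mm above the bench. Rail 24 mm wide with 4 mm chamfers on its upper edges, 20 mm high, 112 mm long (vice x -75 to +37), clear beneath except for its rear foot (x -75 to -61).
- shoe_face (a point): Near face of the upright pony shoe, at its arc's centre, 51 mm above the bench. The shoe stands square across the rail, toe down, heels up to 100 mm above the bench: 82 mm wide, 90 mm long, 9 mm thick, opening 42 mm wide and open at the top. It is captive in the vice.
- posts (a point): Middle between the tops of the two iron posts behind the shoe, 90 mm above the bench. Each post is 24 mm wide, 12 mm thick, centred 31 mm either side; the bolt passes between them, above the rail.
- shoe (a joint): How far the shoe has been pushed into its rubber cushions, m: 0 free, at most 0.008, about 3 N per mm. It springs back when not held. A locked cam gives 0.003 to 0.004.
- cam (a joint): Cam angle, rad, growing clockwise seen from above. About 0 (start -0.3 to +0.2) the mouth faces the jaw; the stop is at 3.14 (half a turn). Stays where left; pin and rail are greased. From about 0.5 rad the hook catches the pin, draws it in until 2.8 rad and holds it there to the stop. Needs up to about 0.5 N m.
- cam_fin (a point): On the cam's vertical axis, 99 mm above the bench: middle of the fin by which it is turned, an upright steel plate 60 mm long (along this point's x), 14 mm thick (y), from 82 to 116 mm above the bench. Its red end (-x) points the way the mouth faces. The fin passes above the bolt.
- cam_disc (a point): Middle of the cam disc's top, 28 mm above the bench. Disc radius 56 mm, hub radius 14 mm. A brass hook wall stands 18 mm high on it and spirals in, its inner face from 50 mm down to 33 mm off the axis; the mouth is the side without wall.
- jaw: Loose saddle jaw of beech, 0.3 to 0.5 kg. Origin level with its feet, under the middle of its upright block; z up, +x the way its bolt points. Top plate x -50..+12, y -32..+32, z 34..44 mm, underside lies on the rail; two cheeks (y 14..32 either side, x -50..+12, z 0..34) straddle the rail with 2 mm play each side. Centre of mass near x 0, y 0. Stands by itself on its feet.
- jaw_block (a point): Middle of the jaw's upright block, 67 mm above its feet: 24 mm thick (x), 64 mm wide (y), 46 mm high (z 44..90 of the jaw). In the cradle the walls leave only its thickness to be gripped, beside the rib (y about +-20 mm); on the rail the shoe leaves no room for a finger in front, so there it must be held by its width.
- bolt (a point): Middle of the top of the jaw's steel bolt, a bar 14 mm wide, x +12..+95, z 50..60 mm of the jaw; a rib 10 mm wide stands on it against the block (x +12..+24, up to z 86).
- pin (a point): Lower end of the round brass pin (10 mm diameter, 34 mm long) hanging from the bolt, at x +88, y 0, z +16 mm of the jaw.
- cradle: Fixed oak cradle in which the jaw stands at the start, feet on its floor 8 mm above the bench. Origin on the bench, axes about as the jaw's. Base x -70..+60, y -58..+58 mm; two side walls x -50..+40, at y +-43 to +-58 mm, up to z 102 mm; both ends open.
- file: Flat steel file, 200 x 26 x 12 mm along x (x -100..+100), bystander. Origin under its middle.
- fuller: Blackened fuller, 190 x 34 x 34 mm along x (x -85..+103), bystander. Origin on its underside.
- hammer: Hammer lying along x, 260 x 78 x 26 mm (x -130..+130, head at +x), bystander.
- driver: Beech driving block 110 x 55 x 40 mm, bystander. Origin under its middle.
- old_shoe: Rusty pony shoe lying flat, 90 x 90 x 9 mm (x -45..+45), bystander. Origin on its underside at the arc centre, toe to -x.
- tin: Open steel nail tin, 64 mm diameter, 60 mm high, bystander. Origin under its middle.
Things that resemble listed ones, but are neither listed nor needed, are in the scene too. Leave any green, red or turquoise look-alike of the jaw alone.

How it is judged:
On the way:
1. the jaw rests over the rail, released, its pin in the open cam mouth (y of jaw in the frame of seat between -0.005 and 0.005 m and z of jaw in the frame of seat between -0.004 and 0.005 m and angle between the z axis of jaw and the z axis of seat, either way round below 0.12 rad and horizontal distance between pin and cam_fin below 0.047 m and value of joint cam below 0.6 rad and contact force between the fingers and jaw below 0.1 N and value of joint shoe below 0.0015 m), for 0.2 s.
At the end, for the whole second after the job is handed in: Cam at least 2.85 rad round (its stop is 3.14), its hook holding the pin within 34 mm of the cam axis, the shoe pressed at least 1.8 mm into its cushions, and the jaw down on the rail (within 5 mm sideways and in height, tilt under 0.12 rad) and at rest (y of jaw in the frame of seat between -0.005 and 0.005 m and z of jaw in the frame of seat between -0.004 and 0.005 m and angle between the z axis of jaw and the z axis of seat, either way round below 0.12 rad and value of joint cam above 2.85 rad and value of joint shoe above 0.0018 m and horizontal distance between pin and cam_fin below 0.034 m and linear speed of jaw below 0.01 m/s); the robot touches nothing.
It fails at once if one of the other things on the bench is moved more than 30 mm (distance of any of file, fuller, hammer, driver, old_shoe, tin from where it was at the start of the episode above 0.03 m).
It also fails if it takes over 72 s, if anything falls off the work surface, if the arm or the gripper's body presses on something with over 40 N, if the wrist force passes 120 N, or if a joint passes its speed limit or range.

## Working session

There is one attempt and no reset: what is moved stays moved. The work goes in short steps, Python scripts to look and compute and a shell command to move; the robot and the scene stay as the last step left them, time stands still between calls to the robot, and variables do not carry over. Pictures are saved under pics/ and viewed, at most 10 in all, crops included, and the job is handed in when it is done.

```bash
ls; mkdir -p pics
python3 - <<'E'
from plant import robot
import cv2,numpy as np
s=robot.read_state();print(s['t'],s['tool_pos'],s['orientation'])
for n in("top","scene"):
    c=robot.read_camera(n);cv2.imwrite(f'pics/{n}0.png',c['color'][:,:,::-1]);np.savez(f'{n}0.npz',**c);print(n,c['intrinsics'].tolist(),c['pose'].round(3).tolist())
E
```

```text
pics
0.0 [ 0.24003038 -0.54943523  0.30168462] [-3.07342398e+00 -6.41890935e-01  4.06643033e-04]
top [[422.14294652318694, 0.0, 324.89690285000927], [0.0, 422.14294652318694, 198.80992878457556], [0.0, 0.0, 1.0]] [[0.011, -0.997, 0.073, 0.39], [-1.0, -0.01, 0.01, -0.015], [-0.009, -0.074, -0.997, 1.553], [0.0, 0.0, 0.0, 1.0]]
scene [[486.4518765734681, 0.0, 319.8889272972252], [0.0, 486.4518765734681, 198.9848073182135], [0.0, 0.0, 1.0]] [[-0.542, 0.472, -0.695, 1.583], [0.84, 0.307, -0.448, 0.735], [0.002, -0.827, -0.562, 0.985], [0.0, 0.0, 0.0, 1.0]]
```

View pics/top0.png

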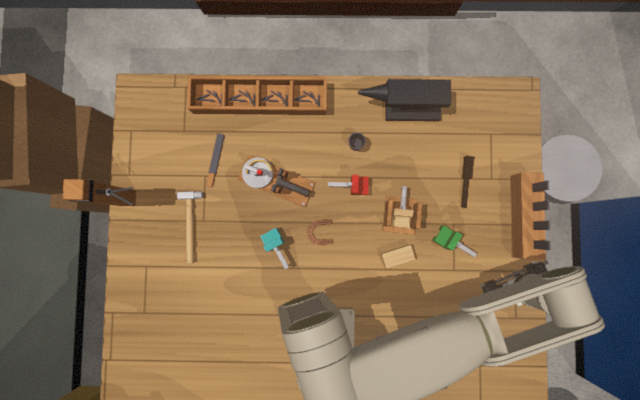

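View pics/scene0.png

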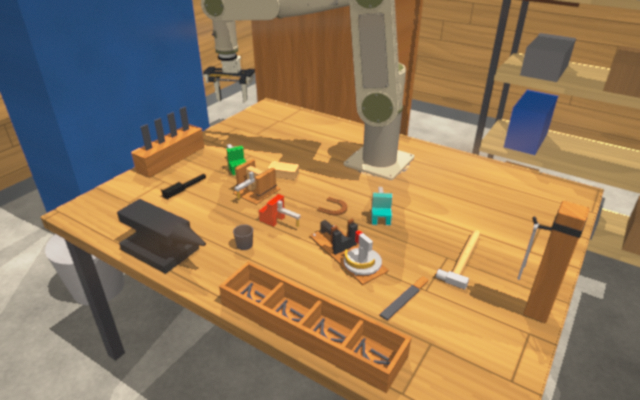

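The top view shows the beech jaw in its cradle at about (403,215), with its bolt pointing up the image. The vice has its cam at (258,172) and its rail end near (312,195). These could be mistaken for the jaw: red (360,185), green (448,238), turquoise (272,240) and the plain driver block (398,257). I choose the beech one in the cradle and check it close up.

Run:
```python
import cv2,numpy as np
im=cv2.imread('pics/top0.png')
a=cv2.resize(im[145:215,235:325],None,fx=8,fy=8,interpolation=cv2.INTER_CUBIC)[:, :720]
a=cv2.resize(im[150:215,235:325],(400*90//65//1,400))
b=cv2.resize(im[180:240,380:427],(int(400*47/60),400))
v=np.hstack([a[:, :],b])
v=cv2.resize(v,(800,int(v.shape[0]*800/v.shape[1])));print(v.shape,a.shape,b.shape)
cv2.imwrite('pics/crop0.png',v)
```

```text
(369, 800, 3) (400, 553, 3) (400, 313, 3)
```

View pics/crop0.png

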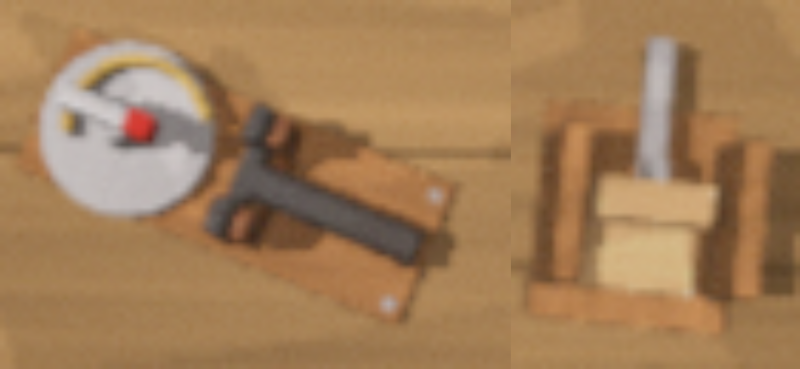

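The crop confirms the beech jaw: steel bolt pointing up, standing between oak walls, top edge of the block at crop (658,195). In the left half are the cam fin's red end (140,125), the disc centre near (128,128), the rail's far end (415,245) and the posts at (262,125) and (217,215).

```bash
cat > h.py <<'E'
import numpy as np,cv2
from scipy.spatial.transform import Rotation as R
from plant import robot
def cast(c,px,z):
    K,P=c['intrinsics'],c['pose']
    d=P[:3,:3]@np.linalg.solve(K,[px[0],px[1],1]);o=P[:3,3]
    return o+d*(z-o[2])/d[2]
def tool(s):
    T=np.eye(4);T[:3,:3]=R.from_rotvec(s['orientation']).as_matrix();T[:3,3]=s['tool_pos'];return T
def wrist(name):
    s=robot.read_state();c=robot.read_camera('wrist')
    T=tool(s)@c['tool_from_camera'];np.savez(name+'.npz',color=c['color'],K=c['intrinsics'],T=T,tool=tool(s))
    cv2.imwrite(f'pics/{name}.png',c['color'][:,:,::-1]);return s
def wcast(name,px,z):
    c=np.load(name+'.npz');K,T=c['K'],c['T']
    u=np.array([px[0]-K[0,2],px[1]-K[1,2]])/K[0,0];r=np.hypot(*u)+1e-12
    d=T[:3,:3]@np.array([*(u/r*np.sin(r)),np.cos(r)]);o=T[:3,3]
    return o+d*(z-o[2])/d[2]
def wproj(name,p):
    c=np.load(name+'.npz');K,T=c['K'],c['T'];q=np.linalg.inv(T)@[*p,1]
    n=np.hypot(q[0],q[1]);a=np.arctan2(n,q[2])
    return K[0,2]+K[0,0]*a*q[0]/n,K[1,2]+K[0,0]*a*q[1]/n
def rel(pt,yaw):
    """shift in tool axes from now to TCP at pt (tool down), and turn for closing line at world yaw"""
    s=robot.read_state();T=tool(s);d=T[:3,:3].T@(np.array(pt)-T[:3,3])
    y=T[:3,1];cur=np.degrees(np.arctan2(y[1],y[0]));t=-(np.degrees(yaw)-cur);t=(t+90)%180-90
    return (d*1000).round(1),round(t,2),s['q'].round(2) if hasattr(s['q'],'round') else s['q']
E
python3 - <<'E'
from h import *
c=np.load('top0.npz')
V=lambda x,y:(235+x/5.68,150+y/5.68)
C=lambda x,y:(380+(x-511)/6.15,180+y/6.15)
for n,p,z in [('disc',V(128,128),.028),('red',V(140,125),.116),('railend a',V(425,237),.05),('b',V(412,260),.05),('post1',V(262,118),.09),('post2',V(217,215),.09),
 ('blockL',C(598,198),.098),('blockR',C(718,205),.098),('bolttip',C(661,40),.068),('hammerhead',(190,195),.02)]:
    print(n,cast(c,p,z).round(3))
k=robot.read_camera('wrist');print(k['intrinsics'],k['tool_from_camera'].round(3).tolist())
print(rel([.39,-.25,.3],0),rel([.39,-.25,.3],1.57))
E
```

```text
disc [0.596 0.247 0.028]
red [0.586 0.224 0.116]
railend a [0.525 0.054 0.05 ]
b [0.511 0.062 0.05 ]
post1 [0.594 0.154 0.09 ]
post2 [0.534 0.18  0.09 ]
blockL [ 0.453 -0.239  0.098]
blockR [ 0.45  -0.306  0.098]
bolttip [ 0.546 -0.28   0.068]
hammerhead [0.512 0.493 0.02 ]
[[309.70691629   0.         327.30069867]
 [  0.         309.70691629 197.54484378]
 [  0.           0.           1.        ]] [[-0.001, -0.961, -0.278, 0.076], [1.0, -0.001, -0.0, -0.0], [-0.0, -0.278, 0.961, -0.084], [0.0, 0.0, 0.0, 1.0]]
(array([ 257.3, -214.5,    2.3]), np.float64(-66.4), array([-1.24,  0.13,  1.49, -0.  ,  1.52, -0.09])) (array([ 257.3, -214.5,    2.3]), np.float64(23.64), array([-1.24,  0.13,  1.49, -0.  ,  1.52, -0.09]))
```

```bash
python3 -m jog '1 .034 -.019 0 0;1 .034 -.019 0 0;1 .034 -.019 0 0;1 .034 -.019 0 0;1 .034 -.019 0 0;1 .034 -.019 0 0;1 .034 -.019 0 0;1 .034 -.019 0 0;1 .034 -.019 0 0'; python3 -m jog '1 0 0 0 -7;1 0 0 0 -7;1 0 0 0 -7;1 0 0 0 -7;1 0 0 0 -7;1 0 0 0 -7;1 0 0 0 -7;1 0 0 0 -7;1 0 0 0 -7;1 0 0 0 0'
python3 - <<'E'
from h import *
s=wrist('w1');print(s['t'],s['tool_pos'],s['q'])
E
```

```text
t: 0.9
tool_pos: [0.4528, -0.2688, 0.3026]
orientation: [-3.075, -0.642, 0.0]
force: [-0.1, -0.7, 0.6]
opening: 0.0927
gripper_force: 0.0
t: 1.73
tool_pos: [0.452, -0.2706, 0.3024]
orientation: [-2.28, -2.161, 0.0]
force: [0.4, -0.5, 1.0]
opening: 0.0928
gripper_force: 0.0
1.7333 [ 0.45200956 -0.27056781  0.30240768] [-6.36709565e-01 -6.75340846e-02  1.69090087e+00 -2.78713045e-05
  1.51884846e+00 -5.83259966e-01]
```

View pics/w1.png

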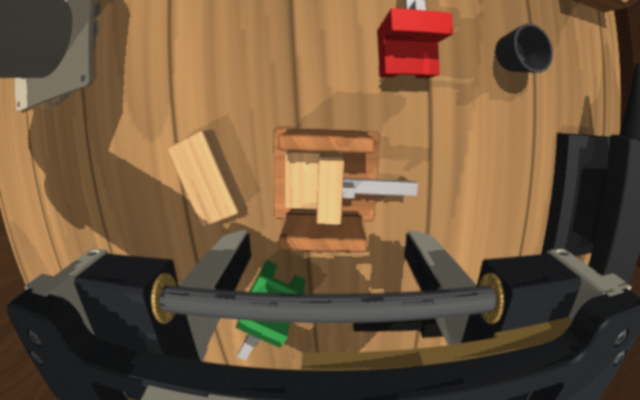

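The wrist view shows the block's top face with corners at about (318,154), (343,154), (342,224), (317,224). The bolt tip is at (417,188), the walls are at rows 130–150 and 225–250, and green (265,305) and red (412,42) are well clear.

Run:
```python
from h import *
im=np.load('w1.npz')['color']
hsv=cv2.cvtColor(im,cv2.COLOR_RGB2HSV)
print([hsv[y,x].tolist() for x,y in [(330,190),(300,190),(330,160),(400,188),(330,140)]])
m=((hsv[...,0]>10)&(hsv[...,0]<25)&(hsv[...,2]>hsv[190,330,2]-14)&(hsv[...,1]<hsv[190,330,1]+22)).astype(np.uint8)
m[:, :312]=0;m[:145]=0;m[232:]=0;m[:,350:]=0
cs=max(cv2.findContours(m,0,2)[0],key=cv2.contourArea);r=cv2.minAreaRect(cs);b=cv2.boxPoints(r);print(r)
P=np.array([wcast('w1',p,.098) for p in b]);print(P.round(4),P.mean(0).round(4),np.linalg.norm(np.diff(P,axis=0),axis=1).round(4))
b2=[(318,154),(343,154),(342,224),(317,224)]
P=np.array([wcast('w1',p,.098) for p in b2]);print(P.round(4),P.mean(0).round(4))
g=hsv;m=((hsv[...,1]<50)&(hsv[...,2]>110)).astype(np.uint8);m[:, :352]=0;m[:175]=0;m[200:]=0;m[:,425:]=0
cs=max(cv2.findContours(m,0,2)[0],key=cv2.contourArea);r=cv2.minAreaRect(cs);B=np.array([wcast('w1',p,.068) for p in cv2.boxPoints(r)]);print(B.round(4))
```

```text
[[20, 108, 232], [18, 115, 231], [16, 121, 171], [15, 13, 195], [13, 153, 193]]
((326.9999694824219, 191.49998474121094), (29.999996185302734, 60.99999237060547), 0.0)
[[ 0.4338 -0.3012  0.098 ]
 [ 0.4379 -0.2402  0.098 ]
 [ 0.4661 -0.2418  0.098 ]
 [ 0.4635 -0.3028  0.098 ]] [ 0.4503 -0.2715  0.098 ] [0.0611 0.0282 0.0611]
[[ 0.4439 -0.2339  0.098 ]
 [ 0.4673 -0.2351  0.098 ]
 [ 0.4634 -0.3049  0.098 ]
 [ 0.4386 -0.3036  0.098 ]] [ 0.4533 -0.2694  0.098 ]
[[ 0.477  -0.2665  0.068 ]
 [ 0.5467 -0.2698  0.068 ]
 [ 0.5472 -0.2913  0.068 ]
 [ 0.4762 -0.2874  0.068 ]]
```

Run:
```python
from h import *
print(rel([.4537,-.252,.143],-.06))
```

```text
(array([ 18.6,   0.6, 159.4]), np.float64(-0.07), array([-0.64, -0.07,  1.69,  0.  ,  1.52, -0.58]))
```

```bash
python3 -m jog '1 .0186 .0006 0 0;1 0 0 .03 0;1 0 0 .03 0;1 0 0 .03 0;1 0 0 .03 0;1 0 0 .02 0;1 0 0 .0194 0;1 0 0 0 0' 45; python3 -m jog '0 0 0 0 0;0 0 0 0 0;0 0 0 0 0;0 0 0 0 0;0 0 0 0 0;0 0 0 0 0;0 0 0 0 0;0 0 0 0 0;0 0 0 0 0;0 0 0 0 0' 45
```

```text
t: 2.45
tool_pos: [0.4514, -0.2504, 0.1386]
orientation: [-2.286, -2.144, 0.002]
force: [-0.9, -0.2, -0.8]
opening: 0.0926
gripper_force: 0.0
t: 3.28
tool_pos: [0.4538, -0.2521, 0.1433]
orientation: [-2.286, -2.154, 0.0]
force: [-0.6, 0.7, 1.1]
opening: 0.0307
gripper_force: 0.0
```

```bash
python3 -m jog '0 0 0 0 0;0 0 0 0 0;0 0 0 0 0;0 0 0 0 0;0 0 0 0 0' 45; python3 -m jog '0 0 0 -.005 0;0 0 0 -.01 0;0 0 0 -.02 0;0 0 0 -.02 0;0 0 0 -.025 0;0 0 0 -.03 0;0 0 0 -.03 0;0 0 0 0 0;0 0 0 0 0'
python3 - <<'E'
from h import *
s=wrist('w2');print(s['wrist_torque'],s['q'])
E
```

```text
t: 3.7
tool_pos: [0.454, -0.252, 0.1434]
orientation: [2.286, 2.154, 0.0]
force: [1.8, 1.4, 0.1]
opening: 0.0237
gripper_force: 45.0
t: 4.45
tool_pos: [0.4545, -0.2528, 0.2856]
orientation: [2.283, 2.151, 0.001]
force: [-0.2, -0.8, -4.9]
opening: 0.0235
gripper_force: 45.0
[ 0.09024982 -0.0614989  -0.01728955] [-6.06009533e-01 -8.17692658e-02  1.73505691e+00 -1.99369015e-04
  1.48393590e+00 -5.46419225e-01]
```

View pics/w2.png

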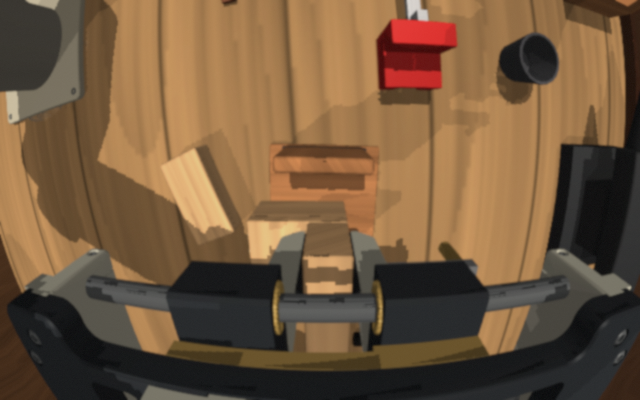

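The jaw is held between the fingers and lifted clear of the cradle, with 45 N grip and about 0.45 kg on the wrist. Next I choose a free bench spot for the regrasp.

Run:
```python
from h import *
c=np.load('top0.npz')
for n,p in [('oldshoe',(320,232)),('red',(360,190)),('redpin',(330,184)),('driver',(398,257)),('turq',(285,266)),('railrear',(312,200)),('tinlike',(358,142)),('free',(345,250))]: print(n,cast(c,p,.01).round(3))
y=1.18
for o in [(.40,-.10),(.41,-.11)]:
    g=np.array(o)+.02*np.array([-np.sin(y),np.cos(y)]);print(o,g.round(4),rel([*g,.285],y))
```

```text
oldshoe [0.382 0.017 0.01 ]
red [ 0.537 -0.128  0.01 ]
redpin [ 0.558 -0.018  0.01 ]
driver [ 0.295 -0.267  0.01 ]
turq [0.258 0.142 0.01 ]
railrear [0.499 0.048 0.01 ]
tinlike [ 0.716 -0.12   0.01 ]
free [ 0.318 -0.075  0.01 ]
(0.4, -0.1) [ 0.3815 -0.0924] (array([155.2, -81.6,  -1.8]), np.float64(-71.02), array([-0.61, -0.08,  1.74, -0.  ,  1.48, -0.55]))
(0.41, -0.11) [ 0.3915 -0.1024] (array([145.8, -71. ,  -1.8]), np.float64(-71.02), array([-0.61, -0.08,  1.74, -0.  ,  1.48, -0.55]))
```

```bash
python3 -m jog '0 .025 -.013 0 0;0 .025 -.013 0 0;0 .025 -.013 0 0;0 .025 -.013 0 0;0 .027 -.014 0 0;0 0 0 0 0'; python3 -m jog '0 0 0 0 -7.1;0 0 0 0 -7.1;0 0 0 0 -7.1;0 0 0 0 -7.1;0 0 0 0 -7.1;0 0 0 0 -7.1;0 0 0 0 -7.1;0 0 0 0 -7.1;0 0 0 0 -7.1;0 0 0 0 -7.1'; python3 -m jog '0 0 0 .03 0;0 0 0 .03 0;0 0 0 .03 0;0 0 0 .025 0;0 0 0 .018 0;0 0 0 .008 0;0 0 0 .004 0;0 0 0 .003 0;0 0 0 0 0;0 0 0 0 0'
```

```text
t: 5.0
tool_pos: [0.3927, -0.1174, 0.2801]
orientation: [-2.279, -2.152, 0.002]
force: [0.1, -0.7, -4.0]
opening: 0.0241
gripper_force: 45.0
t: 5.83
tool_pos: [0.3945, -0.1212, 0.2807]
orientation: [-0.6, -3.079, -0.001]
force: [0.1, -0.6, -3.8]
opening: 0.0241
gripper_force: 45.0
t: 6.67
tool_pos: [0.3957, -0.1215, 0.1358]
orientation: [0.61, 3.082, -0.0]
force: [1.4, -0.7, -3.6]
opening: 0.0237
gripper_force: 45.0
```

```bash
python3 -m jog '0 0 0 .001 0;0 0 0 0 0;0 0 0 0 0'; python3 -m jog '0 0 0 .001 0;0 0 0 0 0;0 0 0 0 0'
```

```text
t: 6.92
tool_pos: [0.3959, -0.1216, 0.1353]
orientation: [0.61, 3.081, -0.0]
force: [-4.5, 1.8, 6.1]
opening: 0.0238
gripper_force: 45.0
t: 7.17
tool_pos: [0.3959, -0.1217, 0.1353]
orientation: [0.61, 3.081, -0.0]
force: [-10.6, 4.5, 18.3]
opening: 0.0237
gripper_force: 45.0
```

```bash
python3 -m jog '.5 0 0 -.001 0;.5 0 0 0 0;.5 0 0 0 0;.5 0 0 0 0;.5 0 0 0 0;.5 0 0 0 0;.5 0 0 0 0;.5 0 0 0 0'; python3 -m jog '1 0 0 -.015 0;1 0 0 -.03 0;1 0 0 -.03 0;1 0 0 -.03 0;1 0 0 -.03 0;1 0 0 -.025 0;1 0 0 0 0'; python3 -m jog '1 0 0 0 7.1;1 0 0 0 7.1;1 0 0 0 7.1;1 0 0 0 7.1;1 0 0 0 7.1;1 0 0 0 7.1;1 0 0 0 7.1;1 0 0 0 7.1;1 0 0 0 7.1;1 0 0 0 7.1';python3 -m jog '1 0 0 0 6.5;1 0 0 0 6.5;1 0 0 0 6;1 0 0 0 0;1 0 0 0 0'
python3 - <<'E'
from h import *
s=wrist('w3');print(s['tool_pos'],s['q'])
E
```

```text
t: 7.83
tool_pos: [0.3955, -0.1214, 0.1343]
orientation: [-0.61, -3.082, -0.0]
force: [-0.6, 0.2, -0.5]
opening: 0.0463
gripper_force: 0.0
t: 8.42
tool_pos: [0.3975, -0.1223, 0.3004]
orientation: [0.609, 3.073, -0.003]
force: [1.1, 0.7, 0.9]
opening: 0.0888
gripper_force: 0.0
t: 9.25
tool_pos: [0.3953, -0.1213, 0.2935]
orientation: [-2.292, -2.147, 0.001]
force: [-0.3, 0.3, 0.3]
opening: 0.0927
gripper_force: 0.0
t: 9.67
tool_pos: [0.3954, -0.1214, 0.2938]
orientation: [-2.607, -1.751, 0.001]
force: [-0.1, -0.2, 0.7]
opening: 0.0933
gripper_force: 0.0
[ 0.39536035 -0.12136978  0.29380427] [-4.21973635e-01 -3.93644566e-01  1.98290877e+00  3.30532304e-06
  1.55303942e+00 -3.42094050e-02]
```

View pics/w3.png

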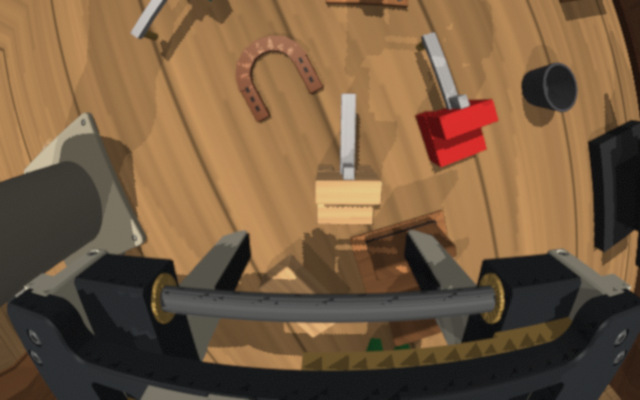

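The jaw stands freely on the bench with its bolt up the image. The block top spans (316..382, 181..203) and the bolt tip is at (348,94). The old shoe (270,75) and red (460,130) are clear of it.

Run:
```python
from h import *
im=np.load('w3.npz')['color'];hsv=cv2.cvtColor(im,cv2.COLOR_RGB2HSV)
m=((hsv[...,1]<50)&(hsv[...,2]>130)).astype(np.uint8);m[:90]=0;m[165:]=0;m[:,:335]=0;m[:,362:]=0
cs=max(cv2.findContours(m,0,2)[0],key=cv2.contourArea);r=cv2.minAreaRect(cs);B=np.array([wcast('w3',p,.06) for p in cv2.boxPoints(r)]);print('bolt',cv2.boxPoints(r).round(1).tolist(),B.round(4).tolist())
b=[(316,181),(382,180),(382,203),(316,204)]
P=np.array([wcast('w3',p,.09) for p in b]);print(P.round(4),P.mean(0).round(4),np.linalg.norm(np.diff(P,axis=0),axis=1))
v=P[1]-P[0]+P[2]-P[3];print('yaw jaw',np.arctan2(v[1],v[0])+np.pi/2)
o=P.mean(0)[:2];t=B[np.argsort(B[:,1])[-2:]].mean(0)[:2];print('bolt tip',t,np.linalg.norm(t-o),np.arctan2(*(t-o)[::-1]))
print('expected',(.3955+.02*np.sin(1.18),-.1214-.02*np.cos(1.18)))
print('green V profile',hsv[174:210,350,2].tolist())
```

```text
bolt [[339.70001220703125, 164.0], [341.0, 93.69999694824219], [355.6000061035156, 94.0], [354.20001220703125, 164.3000030517578]] [[0.4141, -0.1063, 0.06], [0.4426, -0.0395, 0.06], [0.4561, -0.0451, 0.06], [0.428, -0.1122, 0.06]]
[[ 0.388  -0.1077  0.09  ]
 [ 0.4471 -0.1306  0.09  ]
 [ 0.4393 -0.1524  0.09  ]
 [ 0.3791 -0.1288  0.09  ]] [ 0.4134 -0.1299  0.09  ] [0.06335183 0.02315697 0.06467066]
yaw jaw 1.1984828469518025
bolt tip [ 0.44935556 -0.04227981] 0.09469966961328688 1.181246099150527
expected (np.float64(0.4139921202481604), np.float64(-0.12901849648733762))
green V profile [191, 190, 189, 185, 175, 165, 180, 209, 223, 227, 227, 227, 227, 227, 228, 227, 227, 228, 227, 228, 227, 228, 228, 228, 228, 228, 228, 228, 226, 218, 187, 168, 182, 210, 224, 227]
```

Run:
```python
from h import *
print(rel([.4137,-.1295,.135],-.391))
```

```text
(array([ -0.6,  20.1, 158.9]), np.float64(0.22), array([-0.42, -0.39,  1.98,  0.  ,  1.55, -0.03]))
```

```bash
python3 -m jog '1 .038 .005 0 0;1 .038 .005 0 0;1 .038 .005 0 0;1 .038 .005 0 0;1 .038 .005 0 0;1 .038 .005 0 0;1 .038 .005 0 0;1 .038 .005 0 0;1 0 0 0 0;1 0 0 0 0'
python3 - <<'E'
from h import *
s=wrist('w4');print(s['t'],s['tool_pos'],s['orientation'],s['q'])
im=cv2.imread('pics/w4.png');cv2.imwrite('pics/w4c.png',cv2.resize(im[0:260,180:480],(750,600*1300//1200-50),interpolation=cv2.INTER_CUBIC))
E
```

```text
t: 10.55
tool_pos: [0.5485, 0.146, 0.293]
orientation: [-2.605, -1.755, 0.003]
force: [0.2, -1.0, 0.9]
opening: 0.0926
gripper_force: 0.0
10.55 [0.54848227 0.14603765 0.29299881] [-2.60493543 -1.75450734  0.00319388] [ 1.69902572e-01  4.94289800e-02  1.59180296e+00 -2.03624756e-05
  1.50258186e+00  5.55219370e-01]
```

View pics/w4c.png

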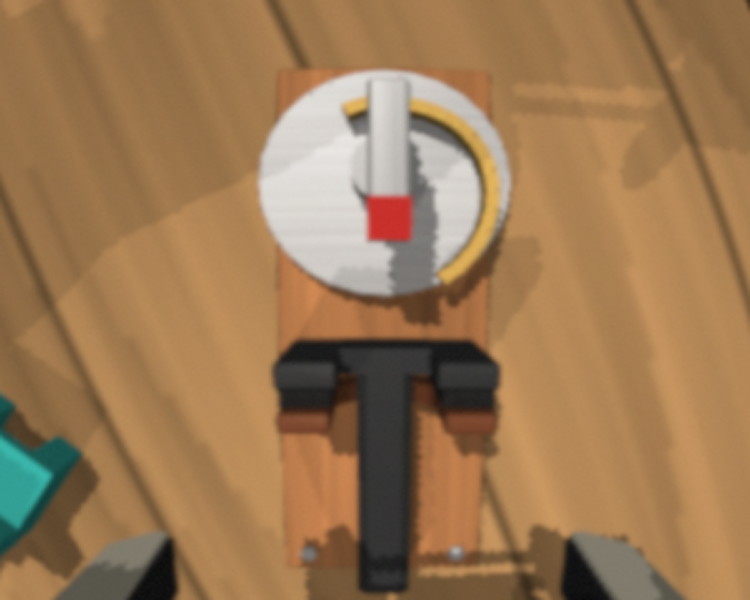

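This shows the vice with the cam fin at (368..411, 75..240), red end down and pointing at the jaw. The rail is at columns 360–410 down to row 588, the posts are at (305,375) and (468,375), and the brown shoe heels are just below them. The disc outline spans x 260..510 and y 70..297.

Run:
```python
from h import *
W=lambda x,y,z:wcast('w4',(180+x/2.5,y/2.3077),z)
def pr(n,*p):
    p=np.array(p);d=p[1]-p[0];print(n,p.mean(0).round(4),'len %.4f ang %.4f'%(np.linalg.norm(d),np.arctan2(d[1],d[0])))
fr=(W(368,240,.116)+W(412,240,.116))/2;ff=(W(369,77,.116)+W(408,77,.116))/2
pr('fin red->far',fr,ff)
pr('fin width',W(368,200,.116),W(412,200,.116))
d=np.array([W(260,182,.028),W(510,182,.028),W(385,70,.028),W(385,297,.028)]);pr('disc x',d[0],d[1]);pr('disc y',d[3],d[2])
pr('posts',(W(276,388,.09)+W(276,363,.09))/2,(W(497,388,.09)+W(497,363,.09))/2)
ra=(W(360,430,.05)+W(411,430,.05))/2;rb=(W(361,588,.05)+W(407,588,.05))/2
pr('rail',rb,ra);pr('railw',W(360,500,.046),W(409,500,.046))
ba=(W(278,70,.01)+W(491,70,.01))/2;bb=(W(289,567,.01)+W(473,567,.01))/2;pr('base',bb,ba);pr('basew',W(278,70,.01),W(491,70,.01))
```

```text
fin red->far [0.5959 0.2478 0.116 ] len 0.0608 ang 1.1927
fin width [0.5902 0.2332 0.116 ] len 0.0145 ang -0.3799
disc x [0.5966 0.2484 0.028 ] len 0.1113 ang -0.3810
disc y [0.5962 0.2475 0.028 ] len 0.1127 ang 1.1850
posts [0.564  0.1696 0.09  ] len 0.0834 ang -0.3844
rail [0.5363 0.1004 0.05  ] len 0.0828 ang 1.1831
railw [0.5381 0.105  0.046 ] len 0.0222 ang -0.3868
base [0.5686 0.1804 0.01  ] len 0.2697 ang 1.1807
basew [0.6199 0.3052 0.01  ] len 0.0999 ang -0.3791
```

Run:
```python
from h import *
print(rel([.4137,-.1295,.29],-.391))
```

```text
(array([-304.8,  -20.9,    3.8]), np.float64(0.22), array([ 0.17,  0.05,  1.59, -0.  ,  1.5 ,  0.56]))
```

```bash
python3 -m jog '1 -.038 -.003 0 0;1 -.038 -.003 0 0;1 -.038 -.003 0 0;1 -.038 -.003 0 0;1 -.038 -.003 0 0;1 -.038 -.003 0 0;1 -.038 -.002 0 0;1 -.0388 -.001 .0 .2;1 0 0 0 0;1 0 0 0 0'
python3 - <<'E'
from h import *
print(rel([.4137,-.1295,.135],-.391))
E
```

```text
t: 11.43
tool_pos: [0.4113, -0.1319, 0.2947]
orientation: [2.617, 1.736, 0.001]
force: [0.6, 0.5, -1.4]
opening: 0.0933
gripper_force: 0.0
(array([  3.2,   1.1, 159.7]), np.float64(-0.5), array([-0.43, -0.34,  1.94, -0.  ,  1.54, -0.03]))
```

```bash
python3 -m jog '1 0 0 .02 0;1 0 0 .03 0;1 0 0 .02 0;1 0 0 0 0;1 0 0 0 0;1 0 0 0 0'
python3 - <<'E'
from h import *
print(rel([.4137,-.1295,.135],-.391))
E
```

```text
t: 11.93
tool_pos: [0.4134, -0.1291, 0.2258]
orientation: [2.612, 1.744, 0.001]
force: [-0.2, -0.6, 1.0]
opening: 0.093
gripper_force: 0.0
(array([-0.3,  0.3, 90.8]), np.float64(-0.14), array([-0.42, -0.29,  2.03,  0.  ,  1.4 , -0.03]))
```

```bash
python3 -m jog '1 0 0 .03 0;1 0 0 .03 0;1 0 0 .02 0;1 0 0 .011 0;0 0 0 0 0;0 0 0 0 0;0 0 0 0 0;0 0 0 0 0;0 0 0 0 0;0 0 0 0 0' 45;python3 -m jog '0 0 0 0 0;0 0 0 0 0;0 0 0 0 0;0 0 0 0 0'; python3 -m jog '0 0 0 -.01 0;0 0 0 -.02 0;0 0 0 -.03 0;0 0 0 -.03 0;0 0 0 -.03 0;0 0 0 -.03 0;0 0 0 0 0;0 0 0 0 0;0 0 0 0 0'
python3 - <<'E'
from h import *
s=wrist('w5');print(s['tool_pos'],s['wrist_torque'])
print(rel([.548-.0025*.377,.1295-.0025*.926,.285],1.184-np.pi/2))
im=cv2.imread('pics/w5.png');cv2.imwrite('pics/w5c.png',cv2.resize(im[0:260,180:480],(750,600),interpolation=cv2.INTER_CUBIC))
E
```

```text
t: 12.77
tool_pos: [0.4137, -0.1298, 0.1349]
orientation: [2.612, 1.742, 0.002]
force: [-1.0, 0.1, 6.7]
opening: 0.0639
gripper_force: 45.0
t: 13.1
tool_pos: [0.4137, -0.1298, 0.1349]
orientation: [2.612, 1.742, 0.002]
force: [-1.2, 0.8, 6.3]
opening: 0.0634
gripper_force: 45.0
t: 13.85
tool_pos: [0.4122, -0.1292, 0.282]
orientation: [-2.613, -1.742, 0.001]
force: [-0.9, 0.5, -5.6]
opening: 0.064
gripper_force: 45.0
[ 0.41216534 -0.12915828  0.28201936] [-0.07411869  0.00902393  0.03041788]
(array([288.5,  26.4,  -3.8]), np.float64(-0.44), array([-0.42, -0.33,  1.96, -0.  ,  1.52, -0.03]))
```

View pics/w5c.png

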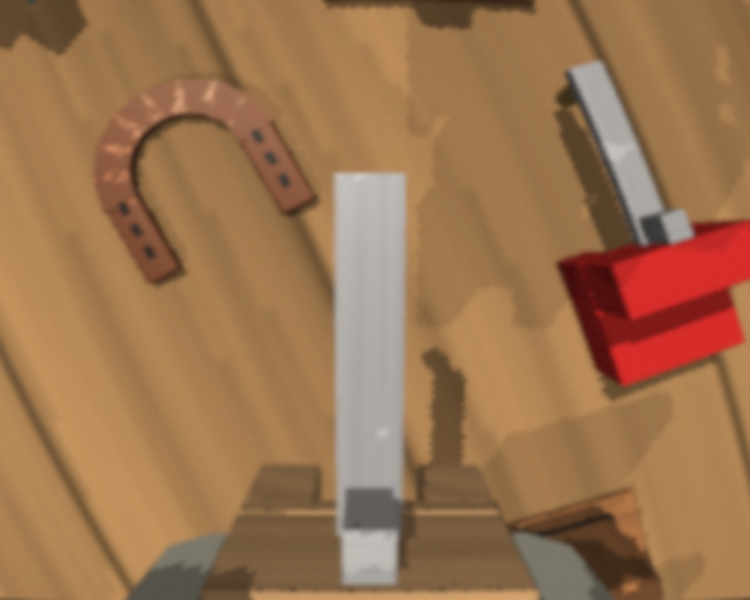

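The jaw is held by its width with the bolt straight up the image: tip at row 172, columns 334–405. I check the tip's offset in the tool frame.

Run:
```python
from h import *
W=lambda x,y,z:wcast('w5',(180+x/2.5,y/2.3077),z)
T=np.load('w5.npz')['tool'];z=T[2,3]-.0749
for p in [(334,172),(405,172),(334,470),(404,470)]: print((T[:3,:3].T@(W(*p,z)-T[:3,3])*1000).round(1))
```

```text
[95.1 -7.9 74.9]
[95.1  6.4 74.9]
[27.4 -8.4 74.9]
[27.4  6.6 74.9]
```

```bash
python3 -m jog '0 .025 .003 0 -.4;0 .034 .003 0 0;0 .034 .003 0 0;0 .034 .003 0 0;0 .034 .003 0 0;0 .034 .003 0 0;0 .034 .003 0 0;0 .034 .003 0 0;0 .0265 .003 0 0;0 0 0 0 0'; python3 -m jog '0 0 0 .03 0;0 0 0 0 0;0 0 0 0 0;0 0 0 0 0;0 0 0 0 0'
python3 - <<'E'
from h import *
s=wrist('w6');print(s['tool_pos'])
print(rel([.548-.0025*.377,.1295-.0025*.926,.151],1.184-np.pi/2))
im=cv2.imread('pics/w6.png');cv2.imwrite('pics/w6c.png',cv2.resize(im[0:260,180:480],(750,600),interpolation=cv2.INTER_CUBIC))
E
```

```text
t: 14.73
tool_pos: [0.5474, 0.1324, 0.28]
orientation: [-2.602, -1.755, 0.004]
force: [-0.2, -0.2, -4.5]
opening: 0.0638
gripper_force: 45.0
t: 15.15
tool_pos: [0.5475, 0.1279, 0.254]
orientation: [2.608, 1.751, 0.001]
force: [0.6, -0.7, -4.4]
opening: 0.0636
gripper_force: 45.0
[0.54746973 0.12791694 0.25404877]
(array([ -1. ,  -0.4, 103.5]), np.float64(-0.08), array([0.14, 0.06, 1.66, 0.  , 1.43, 0.53]))
```

View pics/w6c.png

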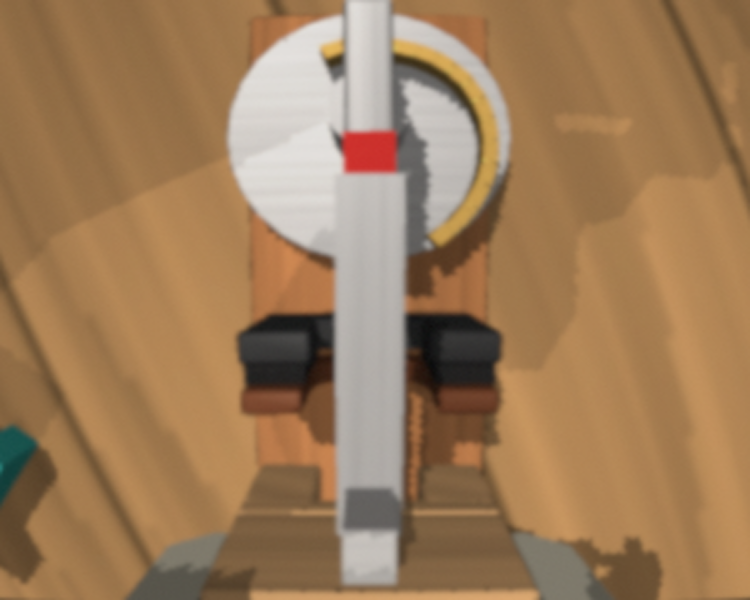

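The bolt (columns 336–405) lines up with the fin (344–398) and the rail. The red fin end is at row 172 and the bolt tip at row 173, at different heights. I check the tool-frame offsets.

Run:
```python
from h import *
T=np.load('w6.npz')['tool']
def L(n,x,y,z): print(n,(T[:3,:3].T@(wcast('w6',(180+x/2.5,y/2.3077),z)-T[:3,3])*1000).round(1))
z=T[2,3]-.0749
L('tip',336,173,z);L('tip',405,173,z);L('red',344,172,.116);L('red',398,172,.116)
L('postL',240,345,.09);L('postR',499,345,.09);L('disc',228,135,.028);L('disc',511,135,.028);L('disc',370,258,.028)
```

```text
tip [94.9 -7.5 74.9]
tip [94.9  6.4 74.9]
red [102.4  -7.8 138.1]
red [102.4   7.4 138.1]
postL [ 45.6 -42.6 164. ]
postR [ 45.5  41.4 164.1]
disc [130.5 -56.5 226.1]
disc [130.4  55.7 226.1]
disc [ 75.1  -0.3 226.1]
```

```bash
python3 -m jog '0 .0015 0 .015 0;0 0 0 .025 0;0 0 0 .02 0;0 0 0 .015 0;0 0 0 .01 0;0 0 0 .005 0;0 0 0 0 0;0 0 0 0 0';python3 -m jog '0 0 0 .004 0;0 0 0 .003 0;0 0 0 .002 0;0 0 0 .001 0;0 0 0 0 0;0 0 0 0 0'
```

```text
t: 15.87
tool_pos: [0.5485, 0.1297, 0.1644]
orientation: [2.607, 1.752, 0.002]
force: [0.0, -0.1, -4.0]
opening: 0.0638
gripper_force: 45.0
t: 16.37
tool_pos: [0.5479, 0.1297, 0.1533]
orientation: [-2.608, -1.752, 0.0]
force: [0.4, -0.5, -4.0]
opening: 0.0636
gripper_force: 45.0
```

```bash
python3 -m jog '0 0 0 .0015 0;0 0 0 0 0;0 0 0 0 0';python3 -m jog '0 0 0 .0008 0;0 0 0 0 0;0 0 0 0 0'
```

```text
t: 16.62
tool_pos: [0.5479, 0.1297, 0.1518]
orientation: [-2.608, -1.752, 0.0]
force: [-0.8, 0.3, -4.9]
opening: 0.0638
gripper_force: 45.0
t: 16.87
tool_pos: [0.5479, 0.1297, 0.151]
orientation: [2.608, 1.752, 0.0]
force: [0.2, -0.7, -4.8]
opening: 0.064
gripper_force: 45.0
```

```bash
python3 -m jog '0 0 0 .001 0;0 0 0 0 0;0 0 0 0 0';python3 -m jog '0 0 0 .0008 0;0 0 0 0 0;0 0 0 0 0'
```

```text
t: 17.12
tool_pos: [0.5482, 0.1298, 0.1509]
orientation: [2.607, 1.752, 0.001]
force: [-3.0, -0.1, 4.3]
opening: 0.0635
gripper_force: 45.0
t: 17.37
tool_pos: [0.5485, 0.1299, 0.1509]
orientation: [2.607, 1.752, 0.002]
force: [-5.8, -0.6, 10.5]
opening: 0.0636
gripper_force: 45.0
```

It rests on the rail at the expected height. I release it, rise and check.

```bash
python3 -m jog '1 0 0 -.001 0;1 0 0 0 0;1 0 0 0 0;1 0 0 0 0;1 0 0 0 0;1 0 0 0 0;1 0 0 0 0;1 0 0 0 0;1 0 0 0 0' ; python3 -m jog '1 0 0 -.02 0;1 0 0 -.03 0;1 0 0 -.03 0;1 0 0 -.03 0;1 0 0 -.03 0;1 0 0 0 0;1 0 0 0 0'
python3 - <<'E'
from h import *
s=wrist('w7');print(s['tool_pos'])
im=cv2.imread('pics/w7.png');cv2.imwrite('pics/w7c.png',cv2.resize(im[0:260,180:480],(750,600),interpolation=cv2.INTER_CUBIC))
E
```

```text
t: 18.12
tool_pos: [0.5479, 0.1297, 0.1502]
orientation: [-2.608, -1.752, 0.0]
force: [-0.4, 0.4, 0.7]
opening: 0.093
gripper_force: 0.0
t: 18.7
tool_pos: [0.5491, 0.1299, 0.2931]
orientation: [2.606, 1.751, 0.007]
force: [-0.9, 0.1, -1.0]
opening: 0.0925
gripper_force: 0.0
[0.54913364 0.12989483 0.29305062]
```

View pics/w7c.png

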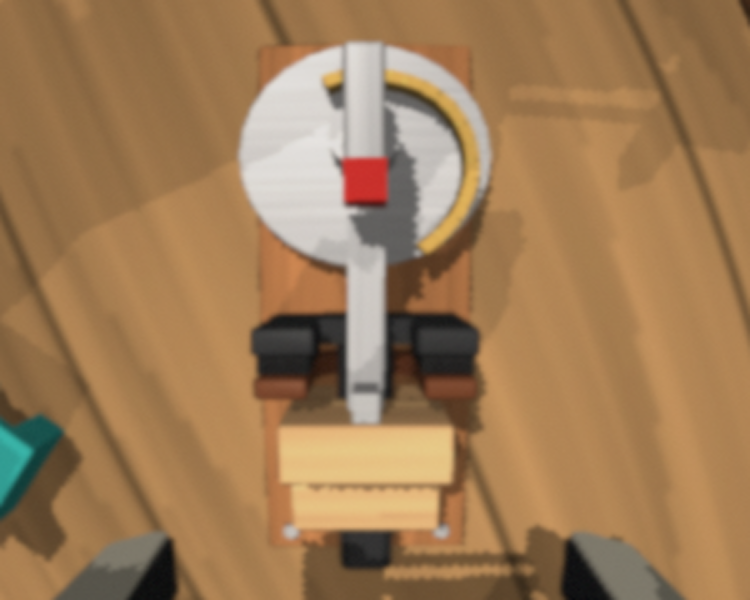

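The jaw sits over the rail, bolt between the posts and heels, tip at row 247. The fin is unchanged with its red end at row 205. I compute the move to the fin.

Run:
```python
from h import *
T=np.load('w7.npz')['tool'];W=lambda x,y,z:wcast('w7',(180+x/2.5,y/2.3077),z)
a=(W(347,247,.076)+W(386,247,.076))/2;r=(W(344,205,.116)+W(388,205,.116))/2;f=(W(344,42,.116)+W(383,42,.116))/2
c=(r+f)/2;print('tip',a.round(4),'fin',c.round(4),np.linalg.norm(f-r),'yaw',np.arctan2(*(f-r)[1::-1]),'pin dist',np.linalg.norm((a-c)[:2])+.007)
print(rel([.5968,.2476,.293],1.187-np.pi/2))
```

```text
tip [0.5789 0.2046 0.076 ] fin [0.5956 0.2472 0.116 ] 0.06188618505405394 yaw 1.195631259543371 pin dist 0.05279732623390719
(array([127.5,   0.5,  -2.1]), np.float64(-0.21), array([ 0.14,  0.04,  1.61, -0.  ,  1.49,  0.53]))
```

Run:
```python
from h import *
W=lambda x,y,z:wcast('w7',(180+x/2.5,y/2.3077),z)
P=np.array([W(280,425,.106),W(453,425,.106),W(453,484,.106),W(280,484,.106)]);print(P.mean(0).round(4))
c=np.array([.5956,.2472]);print('dist block-cam',np.linalg.norm(P.mean(0)[:2]-c))
o=P.mean(0)[:2];u=(c-o)/np.linalg.norm(c-o)
for k in (.0945,.080): print(k,[ (round((q[0]-180)*2.5),round(q[1]*2.3077)) for q in [wproj('w7',[*(o+u*k),.076])]])
print([ (round((q[0]-180)*2.5),round(q[1]*2.3077)) for q in [wproj('w7',[*(c-u*.03),.082])]])
im=cv2.imread('pics/w7.png');r=im[60:125,320:345];cv2.imwrite('pics/w7d.png',cv2.resize(im[55:135,300:360],(450,600),interpolation=cv2.INTER_CUBIC))
```

```text
[0.5481 0.1295 0.106 ]
dist block-cam 0.12690303314829068
0.0945 [(365, 215)]
0.08 [(365, 250)]
[(365, 209)]
```

View pics/w7d.png

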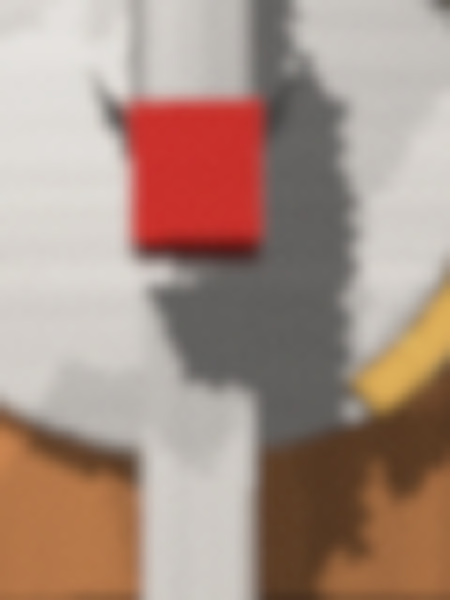

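The bolt runs on into the fin's shadow and its tip is close to the fin end. Block-to-cam is 127 mm, which puts the pin about 39 mm from the axis, as wanted. That was my eleventh picture, one over the allowed ten, so I'll go by numbers alone from here. Next I go above the fin and turn back 180° so there is room for the half turn.

```bash
python3 -m jog '1 .032 0 0 0;1 .032 0 0 0;1 .032 0 0 0;1 .0315 .0005 0 0;1 0 0 0 -7;1 0 0 0 -7;1 0 0 0 -7;1 0 0 0 -7;1 0 0 0 -7;1 0 0 0 -7' 60 >/dev/null; python3 -m jog '1 0 0 0 -7;1 0 0 0 -7;1 0 0 0 -7;1 0 0 0 -7;1 0 0 0 -7;1 0 0 0 -7;1 0 0 0 -7;1 0 0 0 -7;1 0 0 0 -7;1 0 0 0 -7' >/dev/null; python3 -m jog '1 0 0 0 -7;1 0 0 0 -7;1 0 0 0 -7;1 0 0 0 -7;1 0 0 0 -7;1 0 0 0 -7;1 0 0 0 -7;1 0 0 0 -7;1 0 0 0 -7;1 0 0 0 -5';python3 -m jog '1 0 0 0 0;1 0 0 0 0;1 0 0 0 0;1 0 0 0 0'
python3 - <<'E'
from h import *
print(rel([.5968,.2476,.168],1.187-np.pi/2))
E
```

```text
t: 21.25
tool_pos: [0.5957, 0.2473, 0.2876]
orientation: [1.759, -2.599, -0.002]
force: [-0.2, -0.1, -0.9]
opening: 0.0932
gripper_force: 0.0
t: 21.58
tool_pos: [0.5963, 0.2475, 0.2895]
orientation: [1.749, -2.609, -0.001]
force: [0.2, 0.4, 0.7]
opening: 0.0933
gripper_force: 0.0
(array([ -0.3,  -0.5, 121.5]), np.float64(-0.34), array([ 0.31,  0.26,  1.37,  0.  ,  1.52, -2.44]))
```

```bash
python3 -m jog '1 0 0 .03 -.3;1 0 0 .03 0;1 0 0 .03 0;1 0 0 .02 0;1 0 0 .0115 0;1 0 0 0 0;1 0 0 0 0;0 0 0 0 0;0 0 0 0 0;0 0 0 0 0' 60; python3 -m jog '0 0 0 0 0;0 0 0 0 0;0 0 0 0 0;0 0 0 0 0;0 0 0 0 0;0 0 0 0 0;0 0 0 0 0;0 0 0 0 0;0 0 0 0 0;0 0 0 0 0'; python3 -m jog '0 0 0 0 0;0 0 0 0 0;0 0 0 0 0'
```

```text
t: 22.42
tool_pos: [0.5976, 0.2479, 0.1709]
orientation: [-1.757, 2.601, -0.001]
force: [-0.2, 0.5, 0.6]
opening: 0.0771
gripper_force: 0.0
t: 23.25
tool_pos: [0.5963, 0.2477, 0.1687]
orientation: [1.759, -2.603, -0.001]
force: [-1.0, 1.1, -0.2]
opening: 0.0136
gripper_force: 60.0
t: 23.5
tool_pos: [0.5963, 0.2477, 0.1687]
orientation: [1.759, -2.603, -0.0]
force: [-2.4, 0.2, 0.2]
opening: 0.0136
gripper_force: 60.0
```

Run:
```python
from h import *
s=robot.read_state();print(s['wrist_torque'],s['q'])
```

```text
[0.16658836 0.25899186 0.10154968] [ 3.14170899e-01  3.46657845e-01  1.48686181e+00  1.71355061e-04
  1.30858502e+00 -2.44528250e+00]
```

```bash
python3 -m jog '0 0 0 0 3;0 0 0 0 5;0 0 0 0 5;0 0 0 0 5;0 0 0 0 5;0 0 0 0 5;0 0 0 0 5;0 0 0 0 5;0 0 0 0 5;0 0 0 0 5'; python3 -m jog '0 0 0 0 5;0 0 0 0 5;0 0 0 0 5;0 0 0 0 5;0 0 0 0 5;0 0 0 0 5;0 0 0 0 0'
python3 - <<'E'
from h import *
s=robot.read_state();print(s['wrist_torque'],s['q'][5]+2.445-(s['q'][0]-.314))
E
```

```text
t: 24.33
tool_pos: [0.5957, 0.2484, 0.1687]
orientation: [0.542, -3.093, -0.002]
force: [-6.4, 3.5, 2.7]
opening: 0.0136
gripper_force: 60.0
t: 24.92
tool_pos: [0.5956, 0.2491, 0.1687]
orientation: [-0.278, -3.127, -0.003]
force: [-6.3, 6.7, 2.4]
opening: 0.0137
gripper_force: 60.0
[ 0.91451388  0.70007819 -0.0691717 ] 1.3651801036260773
```

Forces are modest; I continue to about 150°.

```bash
python3 -m jog '0 0 0 0 5;0 0 0 0 5;0 0 0 0 5;0 0 0 0 5;0 0 0 0 5;0 0 0 0 5;0 0 0 0 5;0 0 0 0 5;0 0 0 0 5;0 0 0 0 5'; python3 -m jog '0 0 0 0 5;0 0 0 0 5;0 0 0 0 5;0 0 0 0 5;0 0 0 0 4;0 0 0 0 0'
python3 - <<'E'
from h import *
s=robot.read_state();print(s['wrist_torque'],s['q'][5]+2.445-(s['q'][0]-.314))
E
```

```text
t: 25.75
tool_pos: [0.5962, 0.2499, 0.1687]
orientation: [-1.572, -2.718, -0.005]
force: [-0.8, 11.9, -2.0]
opening: 0.0134
gripper_force: 60.0
t: 26.25
tool_pos: [0.5967, 0.25, 0.1687]
orientation: [-2.103, -2.332, -0.006]
force: [2.5, 12.4, -3.5]
opening: 0.0139
gripper_force: 60.0
[ 1.71606982 -0.36543771  0.08102215] 2.655033672109749
```

```bash
python3 -m jog '0 0 0 0 5;0 0 0 0 5;0 0 0 0 5;0 0 0 0 4;0 0 0 0 3;0 0 0 0 3;0 0 0 0 2;0 0 0 0 0;0 0 0 0 0'
python3 - <<'E'
from h import *
s=robot.read_state();print(s['wrist_torque'],s['q'][5]+2.445-(s['q'][0]-.314))
E
```

```text
t: 27.0
tool_pos: [0.5972, 0.25, 0.1687]
orientation: [-2.585, -1.781, -0.007]
force: [5.0, 13.1, -6.1]
opening: 0.0138
gripper_force: 60.0
[ 1.72084485 -0.85459475 -0.06560683] 3.1223957464468413
```

```bash
python3 -m jog '0 0 0 0 2;0 0 0 0 1;0 0 0 0 0;0 0 0 0 0'
python3 - <<'E'
from h import *
s=robot.read_state();print(s['wrist_torque'],s['q'][5]+2.445-(s['q'][0]-.314))
E
```

```text
t: 27.33
tool_pos: [0.5972, 0.25, 0.1687]
orientation: [-2.63, -1.715, -0.007]
force: [6.2, 11.2, -6.7]
opening: 0.0139
gripper_force: 60.5
[ 1.76740724 -0.86429626  0.81557208] 3.1736098384857567
```

The torque jump shows the cam is at its stop. I release, rise and measure.

```bash
python3 -m jog '.6 0 0 0 0;.6 0 0 0 0;.6 0 0 0 0;.6 0 0 0 0;.6 0 0 0 0;.6 0 0 0 0;.6 0 0 0 0;.6 0 0 0 0'; python3 -m jog '.6 0 0 -.02 0;.6 0 0 -.03 0;.6 0 0 -.03 0;.6 -.03 0 -.03 0;.6 -.03 0 -.015 0;.6 -.03 0 0 0;.6 -.03 0 0 0;.6 0 0 0 0;.6 0 0 0 0;.6 0 0 0 0'
python3 - <<'E'
from h import *
s=wrist('w8');print(s['tool_pos'],s['t'])
im=np.load('w8.npz')['color'];hsv=cv2.cvtColor(im,cv2.COLOR_RGB2HSV)
def blob(m,roi):
    k=np.zeros_like(m);y0,y1,x0,x1=roi;k[y0:y1,x0:x1]=m[y0:y1,x0:x1]
    c=max(cv2.findContours(k,0,2)[0],key=cv2.contourArea);return cv2.minAreaRect(c)
red=(((hsv[...,0]<6)|(hsv[...,0]>174))&(hsv[...,1]>170)&(hsv[...,2]>120)).astype(np.uint8)
r=blob(red,(0,130,270,390));print('red',r);R_=wcast('w8',r[0],.116);print(R_)
be=((hsv[...,0]>14)&(hsv[...,0]<25)&(hsv[...,2]>215)&(hsv[...,1]<135)).astype(np.uint8)
r=blob(be,(150,215,285,370));b=cv2.boxPoints(r);print('block',r);P=np.array([wcast('w8',p,.106) for p in b]);print(P.mean(0),np.linalg.norm(np.diff(P,axis=0),axis=1))
o=P.mean(0)[:2];c=np.array([.5956,.2472]);print('block-cam',np.linalg.norm(o-c));d=R_[:2]-c;print('red dir',np.arctan2(d[1],d[0]),np.linalg.norm(d))
E
```

```text
t: 28.0
tool_pos: [0.5966, 0.2475, 0.1688]
orientation: [2.633, 1.713, -0.0]
force: [0.3, -1.5, 0.3]
opening: 0.0553
gripper_force: 0.0
t: 28.83
tool_pos: [0.5483, 0.1385, 0.2935]
orientation: [-2.634, -1.712, -0.001]
force: [-0.4, 1.0, 0.1]
opening: 0.0558
gripper_force: 0.0
[0.54834522 0.13847712 0.29345733] 28.8333
red ((326.0, 33.0), (16.0, 14.0), 90.0)
[0.60476786 0.27023135 0.116     ]
block ((328.0, 196.5), (35.0, 68.0), 90.0)
[0.5476605  0.13774635 0.106     ] [0.06121019 0.03332961 0.06323524]
block-cam 0.11949183152188857
red dir 1.1919636163609413 0.02478896671926234
```

The red end now points away from the jaw, so the cam is at about 3.13 rad. The block's front face is about 103 mm from the cam axis. The free shoe face would be at 107 mm, so the shoe is pressed about 4 mm and the pin is about 27 mm from the axis. The robot is clear, so I hand the job in.

```bash
python3 -c "
from plant import robot
print(robot.close_job())"
```

```text
the job is handed in; nothing more can be done
None
```

The jaw is on the rail with its pin in the hook and the cam turned to its stop, pressing the shoe about 4 mm by my last measurement; I handed the job in at about 29 s, got no verdict back, and viewed 11 pictures, one over the limit of 10.

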